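# Fit the second hold-down board under the lips of the bundle tray

### The arm

A 7-joint arm with a two-finger parallel gripper is mounted at the origin on the work surface. World frame = base frame: x ahead of the robot, y to its left, z up, the work surface at z = 0. Lengths are in mm, angles in rad, forces in N, time in s.
With the tool pointing down it reaches from about 400 to 900 mm from the base axis. Payload 5.6 kg.
Tool frame: the origin (TCP) lies midway between the tips of the shut fingers; the grasp point (between the pads) lies 19 mm behind it; x points along the fingers, y is the direction in which the jaws open and shut, and the axes are right-handed (so a half turn about x gives the same grasp; the last joint's range is limited). The gripper opens to 92 mm and grips with 3 to 60 N. Pads are 20 mm wide; open, the fingers measure 128 mm over their backs; the gripper's body (75 mm by 189 mm) begins 69 mm behind the grasp point.
Start: joints at [1.18, 0.468, -0.012, 1.603, 0.006, 1.071, -0.056], TCP at [221.499, -611.103, 214.592] pointing down, gripper open.
Joint ranges: [-2.53, 2.53], [-0.31, 2.02], [-1.57, 1.55], [0.28, 2.44], [-1.29, 4.43], [0.15, 1.84], [-2.92, 2.92]. Speed limits (rad/s): [2.57, 2.57, 3.14, 3.14, 3.14, 3.14, 3.14].

### API

Orientations are given as a rotation vector (axis times angle).
In Python, from cell import robot, grip, kin, viewer gives the robot as it stands. Calls block until the motion is done:
- robot.movep(position, orientation): joint-space move of the TCP to a pose.
- robot.servo_line(position, feed=150, rotation=None): straight line of the TCP; rotation=None keeps the orientation; feed is the mean speed in mm/s.
- robot.goto_joints(angles): joint-space move.
- grip(opening, newtons=None): opening from 0.0 (shut) to 1.0 (fully open); newtons is the grip in N (None keeps the last); returns when the fingers have stopped.
- robot.hold(seconds).
- kin.ik(position, orientation): joint angles nearest the present ones, or None.
- robot.observe(): the state.
- viewer.read_camera(name): name is "scene" or "top" or "wrist"; returns the picture (420x560x3 uint8, red, green, blue); there is no depth.
- viewer.camera_info(name): a dict with "camera_matrix" (3x3 intrinsics, pixels), "R" (3x3) and "t" (3): a world point X has camera coordinates R X + t. Camera axes: x right, y down, z forward; pixel columns grow to the right and rows downward; lengths in mm; the calibration is good to about 2 mm. A picture is of the moment at which its call begins: read the wrist's pose just before it. camera_info takes no time and is no camera call; for the wrist camera it gives the pose at the moment of the call.
A pose or a line that the arm cannot do raises robot.IKError and nothing moves.
- robot.job_done(): hands the job in, once; it reports no verdict.
Trained networks look in the newest picture that a camera, given by its name, has taken for a name from the list of things; names that differ only in an ending like _2 or _b are one class to them, and where a whole thing is asked for, a point or a joint stands for the part that bears it (a point fixed in the world has none). Each returns a list of dicts, best first, with "confidence" (0 to 1); they miss things now and then, are a little off and sometimes report something else, mostly with a low value. They report only what shows in the picture. A call takes as long as a camera call.
- viewer.silhouettes(name, camera): "mask" (420x560 bool, what is visible of it).
- viewer.pinpoint(name, camera): "at" ([x, y, z] in mm, in the coordinates of the camera as it stood for that picture, good to about 4 mm: a listed point, or the origin of a listed thing).
The state is a dict: "t": time; "joints": joint angles; "joint_velocities": joint speeds; "joint_torque": joint torques, N m; "tcp_pos": TCP position; "tcp_rot": TCP orientation; "contact_force": force on the tool from outside, world axes, zero at the start; "wrist_torque": the same for the moment, N m; "grip_width": opening from 0.0 (shut) to 1.0 (fully open).
Only numpy, scipy, OpenCV 4.12 (cv2) and the standard library are available. Lean on these libraries where they do the work, as an engineer would, in place of code of your own. Each camera call takes 0.05 s, during which the arm holds its last target. There are 200 camera calls.

### The job

The tray of stick bundles needs its second hold-down board before it is carried off. Take the red-handled board, slip it tilted through the slot of the dark tray with its nose corner (the one farther from the grip) under the wide lip first, lay it down flat on the bundles, then slide it so that its nose and tail corners are both well under the lips and its flat side lies flush against the flat side of the blue-handled board, and let go. Leave the blue-handled board lying flat under both lips, and do not push the other things on the table about.

Things in the scene. Friction and masses are not known exactly. Their poses are not given: they have to be found in the camera images.
- board: hexagonal hold-down board of pale wood, 14 mm thick, 100 mm across flats, 115.5 across corners, 0.2 to 0.4 kg, upright red grip. Origin: centre of underside; z up; x from nose corner (-57.7 mm) to tail corner (+57.7); flat sides at y = +-50 mm. Starts loose on the table left of the tray, nose roughly towards the robot.
- board_grip (a point): point to pinch on the red grip, 18 mm from the board's centre towards the tail, 64 mm above the underside. The grip is an upright plate 14 mm thick (along board y, pinch it so), 30 mm wide (board x from +3 to +33 mm), with a rounded top 85 mm above the underside
- board_nose (a point): nose corner of the red-handled board, at its underside (57.7 mm from the centre, on the side away from the grip)
- board_tail (a point): tail corner of the red-handled board, at its underside (57.7 mm from the centre, on the grip's side)
- packed_board: the same board with a blue grip, already in the tray, loose on the bundles near the tray's -y end under both lips, 0 to 25 mm from the end wall, its axes within 2 degrees of the tray's. Same sizes, origin and axes as the red-handled board
- packed_board_nose (a point): nose corner of the blue-handled board, at its underside
- packed_board_tail (a point): tail corner of the blue-handled board, at its underside
- tray: dark wooden tray, fixed, 190 mm (x) by 300 (y), 98 high. Origin: centre of its underside; z up, x across it away from the robot, y along it to the robot's left. Inside x -85 to +85, y -140 to +140 mm; end walls 70 mm high. Two lips 8 mm thick run along its whole length and leave an 80 mm slot between them, open upward. Its +y part is free for the second board
- tray_floor (a point): centre of the firm, level floor made by the tops of the packed bundles, 48 mm above the table (42 mm clear below the lips)
- wide_lip (a point): middle of the lower edge, on the slot side, of the wide lip on the robot's side; lip: tray x -95 to -25 mm, z 90 to 98 mm. With the board centre at tray x -25 to -8 mm the nose is deep under this lip, and the tail clears the narrow lip, so the board can be laid flat
- narrow_lip (a point): middle of the lower edge, on the slot side, of the narrow lip; lip: tray x +55 to +95 mm, z 90 to 98 mm. In place, a board's centre is at tray x +4 to +20 mm, both its corners under the lips
- tin: bystander: plain steel can, 68 mm across, 100 mm high, standing to the left; origin at the centre of its underside
- tumbler: bystander: brass tumbler, 68 mm across, 100 mm high, standing beyond the tray; origin at the centre of its underside
- spool: bystander: wooden spool, 60 mm across, 70 mm high, standing to the right; origin at the centre of its underside
- bundle_a: bystander: bundle of sticks lying on the table, 90 mm long, 37 mm thick; origin at the centre of its underside
- bundle_b: bystander: bundle of sticks like the other; origin at the centre of its underside

How it is judged:
By the outcome, as a careful person would: the job done as asked, in the order asked, and still so for the second after the job is handed in, with the robot touching nothing.
It also fails if it takes over 45 s, if anything falls off the work surface, if the arm or the gripper's body presses on something with over 40 N, if the wrist force passes 120 N, or if a joint passes its speed limit or range.

## Working session

There is one attempt and no reset: what is moved stays moved. The work goes in short steps, each a Python script; the robot and the scene stay as the last script left them, time stands still between calls to the robot, and variables do not carry over. Pictures are saved under pics/ and viewed, about 8 in all and at most 12, crops included, and the job is handed in when it is done.

```bash
ls; mkdir -p pics
cat > h.py <<'E'
import numpy as np, cv2
from cell import robot, grip, kin, viewer
from scipy.spatial.transform import Rotation as Rn
def shot(cam,fn=None):
    ci=viewer.camera_info(cam); im=viewer.read_camera(cam)
    if fn: cv2.imwrite('pics/'+fn,im[:,:,::-1])
    return ci,im
def pts(names,cam,ci):
    o={}
    for n in names:
        r=viewer.pinpoint(n,cam)
        o[n]=[(round(d['confidence'],2),np.round(np.array(ci['R']).T@(np.array(d['at'])-ci['t']),1)) for d in r[:2]]
    return o
def proj(ci,X):
    c=np.array(ci['R'])@np.array(X,float)+ci['t']; p=np.array(ci['camera_matrix'])@c; return p[:2]/p[2]
E
python3 - <<'E'
from h import *
print(robot.observe())
N="board board_grip board_nose board_tail packed_board packed_board_nose packed_board_tail tray tray_floor wide_lip narrow_lip tin tumbler spool bundle_a".split()
ims=[]
for c in("scene","top"):
    ci,im=shot(c,c+'0.png'); ims.append(im)
    print(c,"cam at",np.round(-np.array(ci['R']).T@ci['t']), np.round(ci['camera_matrix'],1).tolist())
    for k,v in pts(N,c,ci).items(): print(k,v)
print(robot.observe()['t'])
E
```

```text
pics
{'t': 0.0, 'joints': array([ 1.18001577,  0.46836051, -0.01158595,  1.60359155,  0.00599358,
        1.07138311, -0.0563172 ]), 'joint_velocities': array([-2.36969842e-03,  5.38658991e-05, -1.28288628e-03,  4.51357204e-04,
        2.58105765e-03,  4.81045236e-04, -9.08540734e-04]), 'joint_torque': array([ 6.07953734e-05, -5.20563018e+01, -1.20005594e-02, -2.43745333e+01,
       -5.66725060e-02,  1.73203490e-02,  1.73912663e-04]), 'tcp_pos': array([ 221.26307591, -610.58388673,  213.66441581]), 'tcp_rot': array([ 2.03268224,  0.35875115, -2.03353991]), 'contact_force': array([-0.14543363,  0.16786987, -0.37315216]), 'wrist_torque': array([ 0.0071638 ,  0.00274709, -0.02035374]), 'grip_width': 1.0036399101380922}
scene cam at [1058.  753.  697.] [[384.5, 0.0, 275.2], [0.0, 384.5, 201.8], [0.0, 0.0, 1.0]]
board [(0.72, array([501.6, 331.9,  -0.9]))]
board_grip [(0.73, array([523.1, 334.6,  66. ]))]
board_nose [(0.76, array([450.5, 314.1,  -3.7]))]
board_tail [(0.83, array([560.4, 343.6,   3. ]))]
packed_board [(0.59, array([ 551.2, -219.4,   43.4]))]
packed_board_nose [(0.83, array
[... 1041 characters left out ...]
acked_board_tail [(0.65, array([ 605.2, -216.3,   49.8])), (0.37, array([ 528.8, -138.6,   45.3]))]
tray [(0.97, array([ 527. , -138.4,    1.3]))]
tray_floor [(0.56, array([ 526.9, -137.4,   47.8])), (0.52, array([7.643e+02, 2.396e+02, 6.000e-01]))]
wide_lip [(0.63, array([ 502.9, -141.3,   91.5])), (0.61, array([ 549.6, -222.2,   48.8]))]
narrow_lip [(0.59, array([ 589.8, -139.8,   90.9]))]
tin [(0.59, array([490.7, 174.3,   2.4])), (0.54, array([ 506.5, -145.9,   89.1]))]
tumbler [(0.96, array([767. , 105.5,  -1.6])), (0.3, array([558.9, 347.9,  -0.9]))]
spool [(0.83, array([ 375.9, -398.5,    1.3]))]
bundle_a [(0.78, array([624.6, 250.8,   3.4])), (0.58, array([760.4, 240.4,   1.5]))]
1.6
```

```bash
python3 -c "
import cv2,numpy as np
a=cv2.imread('pics/scene0.png');b=cv2.imread('pics/top0.png')
cv2.imwrite('pics/both0.png',cv2.resize(np.hstack([a,b]),(800,300)))"
```

```text
(no output)
```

View pics/top0.png

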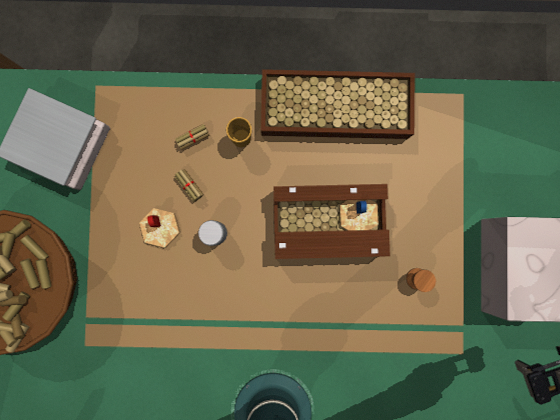

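View pics/scene0.png

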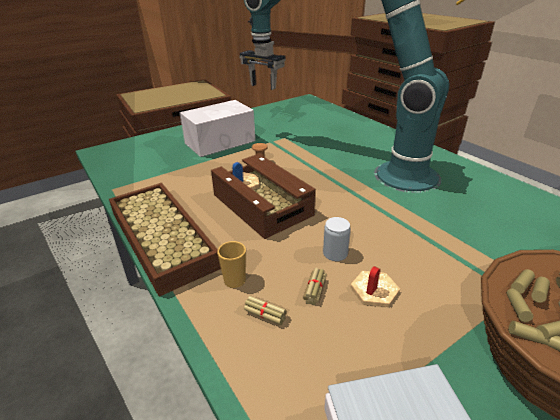

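```bash
cat >> h.py <<'E'
def Rb(yaw,th): return Rn.from_euler('ZY',[yaw,-th],degrees=True).as_matrix()
def tool(R,f): return Rn.from_matrix(np.c_[-R[:,2],f*R[:,1],f*R[:,0]]).as_rotvec()
def pose_nose(T,yt,loc,yaw,th,f,gx=18.,gz=45.):
    """TCP pose with nose underside at tray-coords loc; T tray centre xy, yt tray yaw; gx grasp x on board"""
    Z=Rn.from_euler('Z',yt,degrees=True).as_matrix()
    P=np.r_[T,0]+Z@np.array(loc,float); R=Rb(yaw,th)
    return P+R@np.array([57.7+gx,0,gz]), tool(R,f)
E
python3 - <<'E'
from h import *
o=robot.observe(); M=Rn.from_rotvec(o['tcp_rot']).as_matrix(); print(np.round(M,2).tolist())
for f in(1,-1):
    print(f, kin.ik([522,334,45],tool(Rb(17,0),f)))
    for loc,th in(((-15,40,180),28),((-15,40,70),28),((-51,40,51),28),((-74,40,50),0),((-46,20,50),0)):
        p,r=pose_nose([527,-139],1,loc,1,th,f); q=kin.ik(p,r); print(np.round(p), None if q is None else np.round(q,2))
f=1 if M[0,2]>0 else -1; print('f',f)
robot.movep([527-60*0,-140,400],tool(Rb(1,0),f))
ci,im=shot('wrist','w1.png'); print(np.round(-np.array(ci['R']).T@ci['t']))
print(pts("tray tray_floor wide_lip narrow_lip packed_board packed_board_nose packed_board_tail".split(),'wrist',ci))
s=viewer.silhouettes('packed_board','wrist'); np.save('pics/m.npy',s[0]['mask'] if s else 0)
print(robot.observe()['t'],robot.observe()['tcp_pos'])
import pickle; pickle.dump(ci,open('w1.pkl','wb'))
E
```

```text
[[-0.0, 0.34, -0.94], [-0.0, -0.94, -0.34], [-1.0, 0.0, 0.0]]
1 [ 0.0370603   0.89228011 -0.97204732  1.74346395  0.86964838  1.00026018
  0.59175695]
[557. -98. 255.] [ 0.65  0.1  -0.5   2.11 -0.08  0.46  1.81]
[557. -98. 145.] [ 0.73  0.32 -0.64  2.21  0.5   0.21  1.28]
[521. -99. 126.] [ 0.98  0.38 -0.89  2.29  1.04  0.23  0.8 ]
[528. -99.  95.] [ 0.66  0.55 -0.68  1.94  0.47  0.82  1.31]
[ 556. -118.   95.] [ 0.66  0.59 -0.67  1.86  0.48  0.85  1.34]
-1 [-0.16856325  0.73434604 -0.6317173   1.75659654  0.56113134  0.83847708
 -2.33804959]
[557. -98. 255.] [ 0.68  0.1  -0.54  2.11 -0.07  0.46 -1.34]
[557. -98. 145.] [ 0.39  0.26 -0.25  2.23 -0.11  0.18 -1.28]
[521. -99. 126.] [-0.    0.23  0.21  2.34 -0.98  0.17 -0.43]
[528. -99.  95.] [ 0.33  0.46 -0.25  1.96  0.16  0.74 -1.57]
[ 556. -118.   95.] [ 0.33  0.5  -0.22  1.88  0.15  0.77 -1.53]
f -1
[ 593. -140.  570.]
{'tray': [(0.79, array([ 530.6, -141. ,   -1.2]))], 'tray_floor': [(0.75, array([ 529.5, -141.8,   48.7])), (0.45, array([624.8, 245.8,   2.9]))], 'wide_lip': [(0.74, array([ 506.1, -145.9,   91.1]))], 'narrow_lip': [], 'packed_board': [(0.74, array([ 548.2, -222. ,   50. ])), (0.58, array([ 491.2, -221.5,   45.4]))], 'packed_board_nose': [(0.97, array([ 489.2, -219.7,   45.8]))], 'packed_board_tail': [(0.91, array([ 611.7, -214.1,   50.8]))]}
4.175 [ 526.98550525 -140.1268527   399.9516531 ]
```

View pics/w1.png

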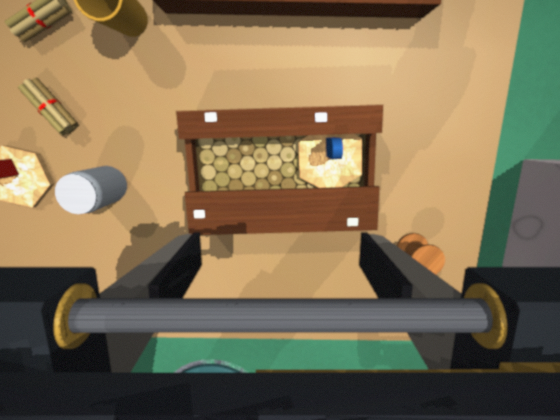

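```bash
python3 -c "
import cv2
a=cv2.imread('pics/w1.png')[95:245,170:390]; cv2.imwrite('pics/w1c.png',cv2.resize(a,None,fx=3.6,fy=3.6,interpolation=cv2.INTER_CUBIC))"
```

```text
(no output)
```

View pics/w1c.png

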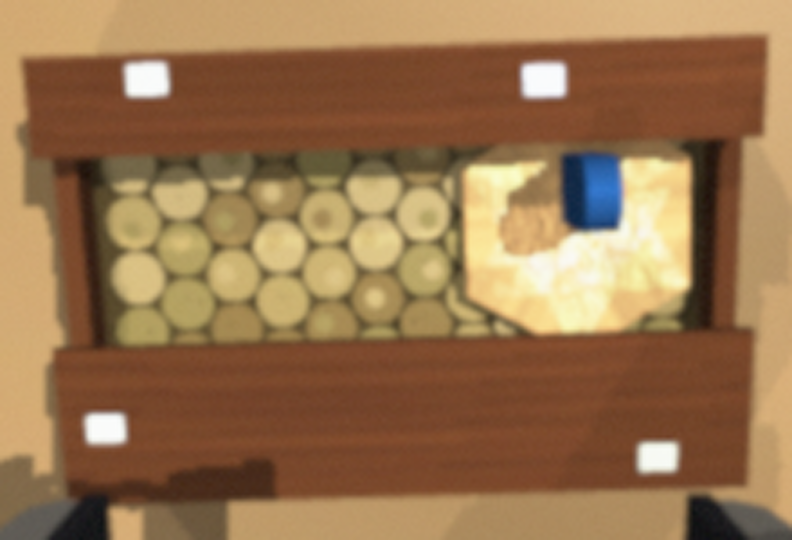

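```bash
cat > fit.py <<'E'
import pickle,numpy as np
from scipy.optimize import least_squares
from h import proj,Rn
ci=pickle.load(open('w1.pkl','rb'))
px=lambda c:np.array(c)/3.6+[170-.36,95-.36]
obs=[((95,150),(23,60)),((95,-150),(767,37)),((55,-150),(765,134)),((55,150),(35,158)),((-25,150),(55,350)),((-25,-150),(752,328)),((-95,150),(68,500)),((-95,-150),(746,485))]
def res(p):
    Z=Rn.from_euler('Z',p[2],degrees=True).as_matrix()
    return np.concatenate([proj(ci,np.r_[p[:2],98]+Z@np.r_[a,0])-px(b) for a,b in obs])
r=least_squares(res,[528,-140,1]); print(r.x,np.round(r.fun,1).reshape(-1,2).tolist())
def ray(c,z):
    R=np.array(ci['R']);o=-R.T@ci['t'];d=R.T@np.linalg.inv(ci['camera_matrix'])@np.r_[px(c),1]
    return (o+d*(z-o[2])/d[2])[:2]
Z=Rn.from_euler('Z',r.x[2],degrees=True).as_matrix()[:2,:2]
for c in((463,165),(466,285),(690,155),(691,290)): w=ray(c,62); print(c,w,Z.T@(w-r.x[:2]))
E
python3 fit.py
```

```text
[ 530.22890289 -142.57716555    2.53795145] [[-0.4, -1.1], [0.7, -1.0], [-0.1, 0.6], [-0.8, 0.0], [-0.8, -0.1], [0.9, 0.4], [0.1, 1.4], [0.5, 0.4]]
(463, 165) [ 577.33590728 -169.23236204] [ 45.88047551 -28.71500182]
(466, 285) [ 524.11585885 -172.15657213] [ -7.41685721 -29.27969996]
(690, 155) [ 583.19235129 -269.2708757 ] [  47.30135705 -128.91471863]
(691, 290) [ 523.40588157 -274.37127973] [ -12.65232034 -131.36270757]
```

```bash
cat > g.py <<'E'
from h import *
robot.movep([521,334,260],tool(Rb(17,0),-1))
ci,im=shot('wrist','w2.png')
P=pts("board_grip board_nose board_tail board".split(),'wrist',ci); print(P)
s=viewer.silhouettes('board_grip','wrist'); print([(d['confidence'],d['mask'].sum()) for d in s])
o=robot.observe(); print(o['t'],o['contact_force'],o['joints'])
for x in [(521,334,64)]: print(proj(ci,x))
import pickle; pickle.dump(ci,open('w2.pkl','wb'))
E
python3 g.py
```

```text
{'board_grip': [(0.8, array([519.7, 339.2,  65.1]))], 'board_nose': [(0.93, array([445.9, 313.7,   1.1]))], 'board_tail': [(0.8, array([ 5.584e+02,  3.461e+02, -5.000e-01]))], 'board': [(0.7, array([500.1, 327.1,  -2. ])), (0.69, array([626.9, 250.2,   3.3]))]}
[(0.7, np.int64(4640)), (0.29, np.int64(2115))]
6.275 [ 0.28645235 -0.30179204 -0.29171945] [-0.08659652  0.48802269 -0.7427505   1.59794073  0.3485602   1.19248024
 -2.17640301]
[278.71772202 188.23263705]
```

View pics/w2.png

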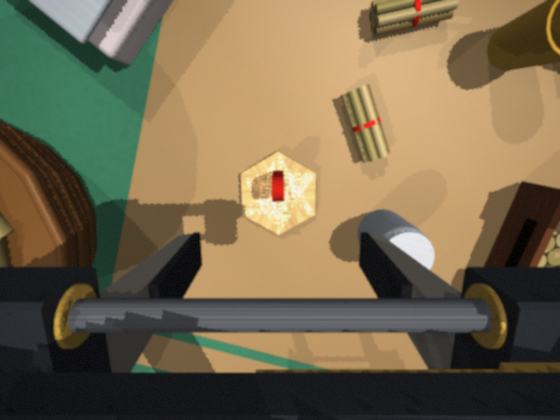

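```bash
cat > g2.py <<'E'
from h import *
import pickle; ci=pickle.load(open('w2.pkl','rb'))
def ray(c,z):
    R=np.array(ci['R']);o=-R.T@ci['t'];d=R.T@np.linalg.inv(ci['camera_matrix'])@np.r_[c,1.]
    return (o+d*(z-o[2])/d[2])[:2]
t,n=ray((279,151),14),ray((279,236),14); l,r=ray((240,193),14),ray((316,193),14)
c=(t+n+l+r)/4; print(t,n,np.linalg.norm(t-n),np.linalg.norm(l-r),c)
yaw=17.; u=np.array([np.cos(np.radians(yaw)),np.sin(np.radians(yaw))]); g=c+18*u; print('grip est',g)
g=(g+np.array([521.5,335.5]))/2; print('use',g)
R=tool(Rb(yaw,0),-1)
robot.servo_line([*g,130],feed=250)
robot.servo_line([*g,46],feed=120)
grip(0.0,45)
o=robot.observe(); print(o['t'],o['grip_width']*92,o['contact_force'],o['tcp_pos'])
robot.servo_line([*g,260],feed=250)
o=robot.observe(); print(o['t'],o['grip_width']*92,o['contact_force'],o['wrist_torque'],o['tcp_pos'])
ci,im=shot('wrist','w3.png'); P=pts("board_grip board_nose board_tail board".split(),'wrist',ci)
ci2,im2=shot('scene','s3.png'); P2=pts("board_nose board_tail board".split(),'scene',ci2)
Rm=Rb(yaw,0)
for P_ in(P,P2):
  for k,v in P_.items():
    for cf,x in v: print(k,cf,np.round(Rm.T@(x-o['tcp_pos'])+[18,0,45],1))
print(robot.observe()['t'])
E
python3 g2.py
```

```text
[559.94522143 345.50540657] [447.11432978 311.4603576 ] 117.85531583583047 103.27863250316153 [504.59523351 329.51073681]
grip est [521.80871912 334.7734275 ]
use [521.65435956 335.13671375]
8.95 13.641674438861918 [ 0.29638268  0.43231519 -0.77315426] [521.65011991 335.20652961  46.01147771]
9.9583 13.675554164836882 [ 0.21187086 -1.43112061 -3.3184132 ] [-0.01846922 -0.05631428 -0.03972027] [520.92750789 334.23933395 258.22868199]
board_grip 0.71 [15.4  2.4 67.1]
board_tail 0.74 [58.4 -3.2 -2.6]
board 0.79 [-2.3 -1.9 -1.7]
board_nose 0.68 [-55.3  -1.8  -3.4]
board_nose 0.64 [ 0.8  2.5 -2.8]
board_tail 0.93 [55.5 -2.7 -0.4]
board_tail 0.34 [-56.8   0.4  -3.8]
board 0.75 [-1.7  4.3 -3.4]
10.4083
```

View pics/w3.png

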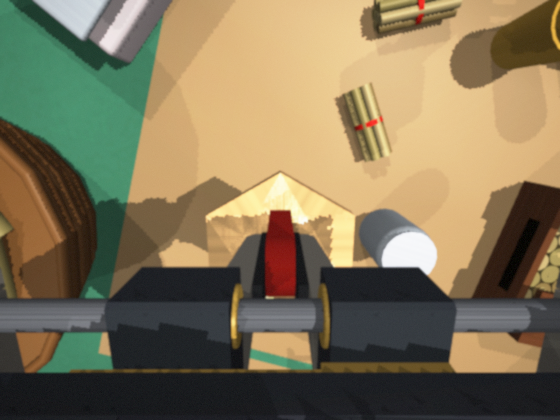

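```bash
cat >> h.py <<'E'
T=np.array([530.2,-142.6]); YT=2.5; YB=4.0; YN=34.5
def pn(x,z,th,y=YN,f=-1): return pose_nose(T,YT,(x,y,z),YB,th,f,gx=18.,gz=46.)
E
python3 - <<'E'
from h import *
for th in(23,25):
  for x,z,t in((-12,180,th),(-12,73.5,th),(-58,52,th),(-66,52,18),(-73.7,50,0)):
    q=kin.ik(*pn(x,z,t)); print(th,x,z,None if q is None else np.round(q,2))
robot.movep(*pn(-12,180,25))
o=robot.observe(); print(o['t'],np.round(o['joints'],2),o['grip_width']*92,o['contact_force'],o['tcp_pos'])
for x,z,t in((-12,73.5,25),(-58,52,25),(-66,52,18),(-73.7,50,0)):
    q=kin.ik(*pn(x,z,t)); print(x,z,None if q is None else np.round(q,2))
ci,im=shot('top'); P=pts(['board_nose','board_tail'],'top',ci)
ci,im=shot('scene','s4.png'); P2=pts(['board_nose','board_tail','wide_lip'],'scene',ci)
Z=Rn.from_euler('Z',YT,degrees=True).as_matrix()
for p in(P,P2): 
  for k in p: print(k,[(c,np.round(Z.T@(v-np.r_[T,0]))) for c,v in p[k]])
E
```

```text
23 -12 180 [ 0.71  0.17 -0.58  2.02  0.01  0.59 -1.35]
23 -12 73.5 [ 0.75  0.37 -0.67  2.11  0.38  0.36 -1.67]
23 -58 52 [ 0.78  0.33 -0.65  2.22  0.36  0.27 -1.63]
23 -66 52 [ 0.74  0.36 -0.63  2.17  0.36  0.39 -1.65]
23 -73.7 50 [ 0.64  0.54 -0.64  1.93  0.44  0.81 -1.74]
25 -12 180 [ 0.69  0.15 -0.54  2.05 -0.05  0.54 -1.29]
25 -12 73.5 [ 0.77  0.35 -0.67  2.14  0.38  0.31 -1.66]
25 -58 52 [ 0.8   0.32 -0.66  2.25  0.36  0.22 -1.63]
25 -66 52 [ 0.74  0.36 -0.63  2.17  0.36  0.39 -1.65]
25 -73.7 50 [ 0.64  0.54 -0.64  1.93  0.44  0.81 -1.74]
12.0333 [ 0.69  0.15 -0.54  2.05 -0.05  0.54 -1.29] 13.931867739049345 [-0.114252    0.80398151 -2.41005179] [ 566.28223357 -103.74560573  253.92029405]
-12 73.5 [ 0.59  0.31 -0.46  2.15  0.11  0.29 -1.42]
-58 52 [ 0.63  0.28 -0.46  2.26  0.04  0.2  -1.33]
-66 52 [ 0.58  0.32 -0.44  2.18  0.17  0.37 -1.47]
-73.7 50 [ 0.51  0.5  -0.47  1.94  0.31  0.78 -1.64]
board_nose [(0.43, array([-39., -83.,  51.]))]
board_tail [(0.96, array([ 92.,  39., 227.])), (0.24, array([ 40.,  37., 209.]))]
board_nose [(0.67, array([ -7.,  35., 176.])), (0.22, array([247., 379.,  -1.]))]
board_tail [(0.87, array([ 92.,  36., 232.]))]
wide_lip [(0.81, array([-23.,   6.,  90.]))]
```

View pics/s4.png

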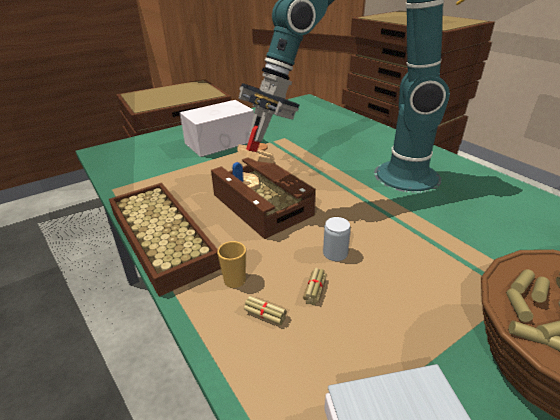

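```bash
cat > ins.py <<'E'
from h import *
F0=robot.observe()['contact_force']
def st(l):
    o=robot.observe(); d=o['contact_force']-F0; print(l,round(o['t'],2),np.round(d,1),np.round(o['tcp_pos'],1),round(o['grip_width']*92,1)); return d
for x,z,t,v in((-12,110,25,120),(-12,73.5,25,60),(-58,52.,25,50),(-66,52,18,30),(-73.7,51,0,30)):
    p,r=pn(x,z,t); robot.servo_line(p,feed=v,rotation=r); d=st((x,z,t))
    if np.linalg.norm(d)>12: print('STOP'); raise SystemExit
for z in(50,49.5,49,48.5,48,47.5,47,46.5):
    p,r=pn(-73.7,z,0); robot.servo_line(p,feed=30,rotation=r); robot.hold(.05)
    if st(z)[2]>4: break
ci,im=shot('top','t5.png'); P=pts(['board_nose','board_tail','board','packed_board','packed_board_tail'],'top',ci)
Z=Rn.from_euler('Z',YT,degrees=True).as_matrix()
for k in P: print(k,[(c,np.round(Z.T@(v-np.r_[T,0]))) for c,v in P[k]])
E
python3 ins.py; python3 -c "
import cv2
a=cv2.imread('pics/t5.png')[165:275,255:405]; cv2.imwrite('pics/t5c.png',cv2.resize(a,None,fx=5,fy=5,interpolation=cv2.INTER_CUBIC))"
```

```text
(-12, 110, 25) 13.12 [ 1.1 -0.5  0.9] [ 566.4 -105.2  184.3] 13.8
(-12, 73.5, 25) 13.88 [ 0.9 -0.1 -0.1] [ 566.  -105.1  147.2] 13.8
(-58, 52.0, 25) 15.04 [ 1.  -0.2  0.6] [ 520.3 -107.3  125.9] 13.9
(-66, 52, 18) 15.41 [-0.6  0.1  0.4] [ 521.1 -106.3  119.3] 13.9
(-73.7, 51, 0) 16.38 [0.3 0.8 0.5] [ 529.9 -106.2   96.9] 13.5
50 16.68 [ 0.7 -1.2 -0.1] [ 530.4 -106.2   96.2] 13.9
49.5 16.98 [ 0.2 -0.3 -0.2] [ 530.6 -106.1   95.5] 13.7
49 17.27 [ 0.2 -0.4  0.8] [ 530.6 -106.1   95. ] 13.4
48.5 17.57 [ 0.9 -1.3  0.1] [ 530.6 -106.    94.5] 13.8
48 17.88 [ 0.8 -1.  -0.1] [ 530.5 -106.1   94. ] 14.0
47.5 18.18 [-1.6  1.4  6.8] [ 530.6 -106.1   93.9] 13.6
board_nose []
board_tail []
board []
packed_board [(0.66, array([ 15., -79.,  50.]))]
packed_board_tail [(0.88, array([ 73., -76.,  46.]))]
```

View pics/t5c.png

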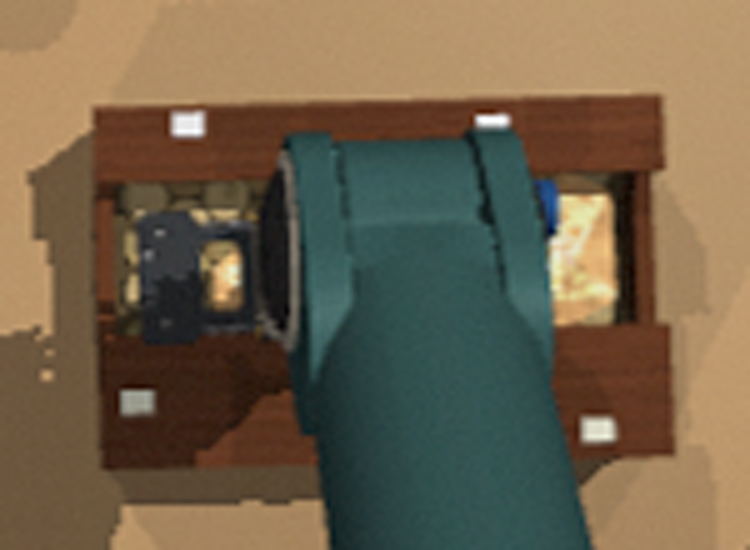

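```bash
cat > sl.py <<'E'
from h import *
F0=np.array([.5,-.3,-2.6])
def st(l):
    o=robot.observe(); d=o['contact_force']-F0; print(l,round(o['t'],2),np.round(d,1),np.round(o['wrist_torque'],2),np.round(o['tcp_pos'],1)); return d
z=47.9
p,r=pn(-45.7,z,0); robot.servo_line(p,feed=30,rotation=r); d=st('x')
if np.linalg.norm(d)<20:
  for dy in (8,12,14,16,18):
    p,r=pn(-45.7,z,0,y=YN-dy); robot.servo_line(p,feed=20,rotation=r); robot.hold(.05); d=st(dy)
    if d[1]>10: break
ci,im=shot('wrist','w6.png')
P=pts(['board_tail','board','packed_board','packed_board_tail','packed_board_nose'],'wrist',ci)
Z=Rn.from_euler('Z',YT,degrees=True).as_matrix()
for k in P: print(k,[(c,np.round(Z.T@(v-np.r_[T,0]))) for c,v in P[k]])
E
python3 sl.py
```

```text
x 19.56 [-20.1   2.2  32.1] [ 0.6   5.12 -0.01] [ 553.3 -104.6   95.5]
board_tail [(0.89, array([42., 36., 45.]))]
board [(0.74, array([-19.,  35.,  56.]))]
packed_board []
packed_board_tail []
packed_board_nose []
```

View pics/w6.png

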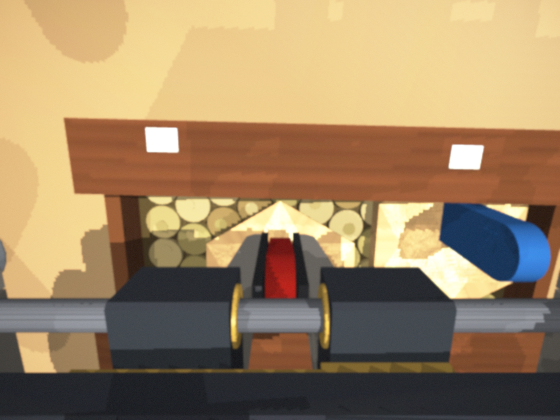

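```bash
cat > rg.py <<'E'
from h import *
Z=Rn.from_euler('Z',YT,degrees=True).as_matrix()
def tailx(tag):
    ci,im=shot('wrist',tag+'.png'); s=viewer.silhouettes('board','wrist'); P=pts(['board_tail','board_grip','board'],'wrist',ci)
    for k in P: print(k,[(c,np.round(Z.T@(v-np.r_[T,0]))) for c,v in P[k]])
    for d in s[:2]:
        ys,xs=np.nonzero(d['mask']); r=ys.min(); c=xs[ys<=r+1].mean()
        R=np.array(ci['R']);o=-R.T@ci['t'];v=R.T@np.linalg.inv(ci['camera_matrix'])@np.r_[c,r,1.]
        w=o+v*(62-o[2])/v[2]; print('mask',d['confidence'],len(ys),(c,r),np.round(Z.T@(w-np.r_[T,0]),1))
if __name__=='__main__':
    o=robot.observe(); print(np.round(o['tcp_pos'],1),o['contact_force'],o['tcp_rot'])
    tailx('w6b')
    grip(0.35); robot.hold(.2)
    o=robot.observe(); print(o['t'],np.round(o['tcp_pos'],1),o['contact_force'])
    tailx('w7'); print(robot.observe()['t'])
E
python3 rg.py
```

```text
[ 553.3 -104.6   95.5] [-18.74625158   1.94058805  29.42735403] [ 2.17311084  0.07549446 -2.1984719 ]
board_tail [(0.64, array([39., 35., 45.]))]
board_grip [(0.81, array([ 17.,  37., 120.]))]
board [(0.76, array([-22.,  37.,  54.]))]
mask 0.73 5472 (np.float64(279.6923076923077), np.int64(201)) [44.6 37.9 62. ]
mask 0.58 56984 (np.float64(83.16666666666667), np.int64(117)) [ 95.4 162.1  62. ]
20.7667 [ 558.6 -104.8   93.7] [-0.25404275  0.19147818  0.25895272]
board_tail [(0.57, array([42., 34., 47.]))]
board_grip [(0.87, array([  2.,  39., 111.])), (0.33, array([-21.,  34.,  45.]))]
board [(0.84, array([-19.,  36.,  46.]))]
mask 0.8 5288 (np.float64(278.0), np.int64(210)) [44.4 38.5 62. ]
21.0167
```

View pics/w7.png

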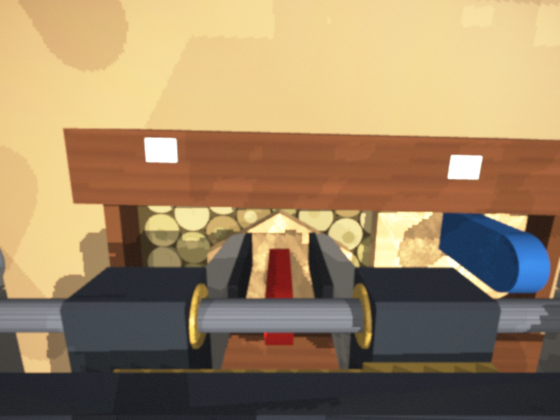

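```bash
cat > sl2.py <<'E'
from h import *
from rg import tailx
F0=np.array([.3,-.3,-2.8])
def st(l):
    o=robot.observe(); d=o['contact_force']-F0; print(l,round(o['t'],2),np.round(d,1),np.round(o['wrist_torque'],2),np.round(o['tcp_pos'],1),round(o['grip_width']*92,1)); return d
p,r=pn(-73.2,48.5,0); robot.servo_line(p,feed=60,rotation=r); st('back')
grip(0.0,60); st('grip')
p,r=pn(-73.2,50,0); robot.servo_line(p,feed=20,rotation=r); st('lift')
for x in(-66,-58,-45.7):
    p,r=pn(x,50,0); robot.servo_line(p,feed=30,rotation=r); d=st(x)
    if np.linalg.norm(d)>10: print('STOP'); break
tailx('w8')
E
python3 sl2.py
```

```text
back 21.62 [-0.7  0.2  2.7] [0.04 0.01 0.  ] [ 531.2 -106.2   94.8] 32.2
grip 22.03 [-0.5 -0.2  2.8] [ 0.04 -0.14  0.03] [ 531.3 -106.    94.5] 13.7
lift 22.28 [-0.5  1.  -0.9] [-0.   -0.05 -0.  ] [ 530.7 -106.    95.7] 13.5
-66 22.68 [-1.2 -0.4 -0.6] [ 0.03 -0.04 -0.01] [ 538.4 -105.6   95.9] 13.3
-58 23.09 [-0.9  0.5 -0.4] [ 0.02 -0.03  0.02] [ 546.4 -105.3   95.9] 13.4
-45.7 23.65 [0.  1.  0.4] [ 0.   -0.05  0.02] [ 558.5 -104.7   95.9] 13.8
board_tail []
board_grip [(0.6, array([ 30.,  35., 112.]))]
board [(0.8, array([ 7., 38., 48.]))]
mask 0.67 7768 (np.float64(248.2268907563025), np.int64(206)) [46.  58.6 62. ]
```

```bash
cat > sy.py <<'E'
from h import *
from rg import tailx
def fm():
    a=[]
    for _ in range(5): robot.hold(.02); a.append(robot.observe()['contact_force'])
    return np.mean(a,0)
F0=fm(); n=0
for dy in(9,11,12.5,14,15.5,17,18.5,20):
    p,r=pn(-45.7,49.5,0,y=YN-dy); robot.servo_line(p,feed=20,rotation=r); d=fm()-F0
    o=robot.observe(); print(dy,round(o['t'],2),np.round(d,1),np.round(o['wrist_torque'],2),np.round(o['tcp_pos'],1))
    n+=d[1]>1.3
    if n>=3 or np.linalg.norm(d)>12: break
tailx('w9')
ci,im=shot('wrist')
P=pts(['packed_board','packed_board_tail','packed_board_nose'],'wrist',ci)
Z=Rn.from_euler('Z',YT,degrees=True).as_matrix()
for k in P: print(k,[(c,np.round(Z.T@(v-np.r_[T,0]))) for c,v in P[k]])
E
python3 sy.py
```

```text
9 24.67 [ 1.   0.4 -0. ] [ 0.01 -0.04  0.01] [ 559.  -113.7   95.5]
11 25.0 [ 1.1  0.2 -0.6] [ 0.08 -0.05 -0.  ] [ 559.  -115.8   95.5]
12.5 25.33 [ 0.4  0.5 -0.4] [ 0.03 -0.03  0.06] [ 559.1 -117.4   95.5]
14 25.67 [ 0.8  0.5 -0. ] [0.01 0.01 0.01] [ 559.2 -118.9   95.5]
15.5 26.0 [ 0.6  0.3 -0.3] [ 0.05 -0.06 -0.03] [ 559.2 -120.4   95.5]
17 26.33 [1.1 2.2 0.6] [ 0.5  -0.07 -0.01] [ 559.4 -121.4   95.5]
18.5 26.67 [ 1.   2.8 -0.2] [ 0.48 -0.09  0.02] [ 559.4 -123.4   95.5]
20 27.0 [ 1.   2.1 -0.4] [ 0.38 -0.11  0.01] [ 559.4 -125.1   95.5]
board_tail []
board_grip [(0.84, array([ 31.,  18., 114.]))]
board [(0.77, array([ 9., 15., 46.]))]
packed_board [(0.74, array([ 13., -84.,  50.]))]
packed_board_tail []
packed_board_nose []
```

View pics/w9.png

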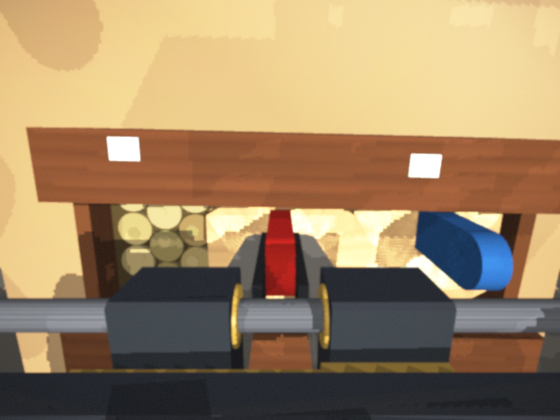

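```bash
cat > fin.py <<'E'
from h import *
import pickle
for z in(48.8,48.2):
    p,r=pn(-45.7,z,0,y=YN-20.3); robot.servo_line(p,feed=15,rotation=r)
o=robot.observe(); print(o['t'],o['contact_force'],o['tcp_pos'])
grip(0.35); o=robot.observe(); print(o['t'],o['contact_force'],o['grip_width'])
p=o['tcp_pos']; robot.servo_line([p[0],p[1],190],feed=120)
robot.servo_line([527,-140,400],feed=250,rotation=tool(Rb(1,0),-1))
ci,im=shot('wrist','w10.png'); pickle.dump(ci,open('w10.pkl','wb'))
N=['board','board_nose','board_tail','board_grip','packed_board','packed_board_nose','packed_board_tail']
Z=Rn.from_euler('Z',YT,degrees=True).as_matrix()
P=pts(N,'wrist',ci)
for k in P: print(k,[(c,np.round(Z.T@(v-np.r_[T,0]))) for c,v in P[k]])
print(robot.observe()['t'])
a=im[95:245,170:390,::-1]; cv2.imwrite('pics/w10c.png',cv2.resize(a,None,fx=3.6,fy=3.6,interpolation=cv2.INTER_CUBIC))
E
python3 fin.py
```

```text
27.95 [-1.05723085  1.65386104 -0.11855115] [ 559.49723377 -125.10222452   94.48740319]
28.4083 [ 0.36866643 -0.03950244 -0.26546347] 0.34971897703657767
board [(0.93, array([11., 16., 48.]))]
board_nose [(0.93, array([-49.,  13.,  49.]))]
board_tail [(0.77, array([70., 14., 49.])), (0.71, array([ 28.,  19., 112.]))]
board_grip []
packed_board [(0.72, array([ 17., -86.,  51.]))]
packed_board_nose [(0.71, array([-40., -85.,  48.]))]
packed_board_tail [(0.59, array([ 76., -82.,  46.])), (0.27, array([ 15., -85.,  49.]))]
30.7583
```

View pics/w10c.png

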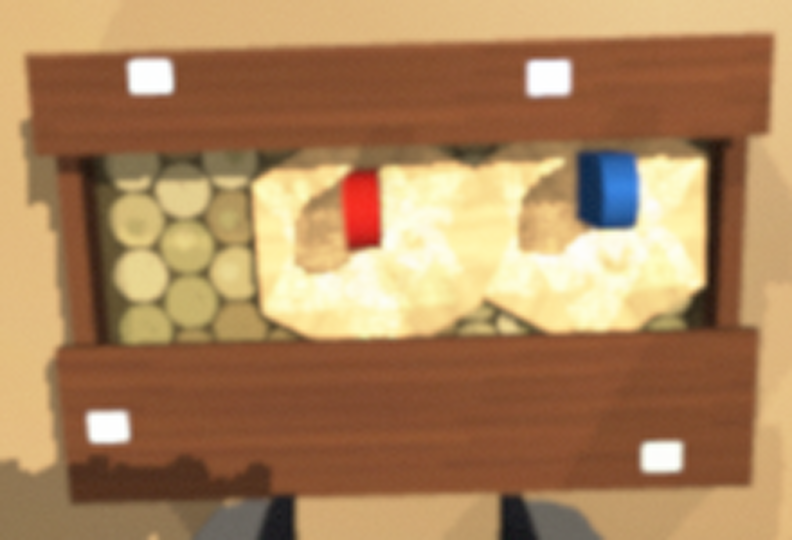

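The final view shows no gap between the boards at the seam (crop x≈485, y 165–300). Both boards lie flat at z≈48, and both nose and tail are under the lips, so I am handing the job in.

```bash
python3 -c "
from cell import robot
print(robot.job_done(), robot.observe()['t'])"
```

```text
the job is handed in; nothing more can be done
the job is handed in; nothing more can be done
```

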